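Find and mark the high edge of a faceplate

TASK

The steel faceplate sits out of true: find its high side with the touch probe. First turn the lying probe upright and hang it by its ears in the rest, tip down, let go and take it anew; then touch its tip gently on the face beside each coloured tab, in the order red, yellow, green, blue. Hang the probe back in the rest, then gently set the brass marker upright on the face close to the edge, at its highest side, and leave the other things on the bench alone.

Things in the scene. Friction and masses are not known exactly. Their poses are not given: they have to be found in the camera images.
- probe: touch probe, 147 mm long, 0.15-0.21 kg, straight along own x, tip at +x; starts lying on the cradle. Orange square handle 26 x 26 mm, own x -74 to -8 mm; dark flange x -8 to 0, 26 mm thick along own z, with ears to 54 mm along own y; round shank 14 mm thick, x 0 to 46; thin plunger to x 68. Origin: flange's tip-side face, mid y, at the edge of one flat (handle's axis is at own z +13 mm)
- probe_grip (a point): middle of the probe's orange handle (on its axis); axes as the probe's; 45 mm from the ears' tip-side face, 113 mm from the tip
- probe_tip (a point): brass tip of the probe's sprung plunger (8 mm thick) when not pushed in; this point is fixed to the probe's body. The plunger starts to yield at 1 N, is fully in (8 mm) at 5 N, and springs back
- cradle: wooden cradle, fixed: foot 150 x 70 x 8 mm, two uprights to 50 mm above the table that carry the lying probe; x axis along the probe towards its tip. Upright under the handle's end: centre x -60 mm, 24 mm wide; under the flange: x +10 mm, 60 mm wide; each 10 mm thick along x. Between them the handle is free at both sides and below. Origin under the foot's middle
- rest_top (a point): rest, fixed: two parallel upright aluminium walls with black tops on a dark foot 100 x 100 x 8 mm. Point midway between the walls, level with their tops (95 mm above the table). Walls run 50 mm along the rest's x, 14 mm thick, with a 24 mm gap between (along y): the probe's shank hangs in the gap with its ears on the tops
- rest_grip (a point): where the middle of the probe's handle comes when it hangs in the middle of the rest: 45 mm above rest_top
- stand: faceplate stand, fixed: grey base and pan 200 mm across (top 54 mm above the table), at its rim four coloured tabs, 92 mm from the axis (tops 69 mm up): red at own +x, then every 90 degrees counter-clockwise from above yellow, green, blue. The plain steel plate over the pan, 160 mm across, is described at face_mid. Origin under the middle, on the table
- face_mid (a point): middle of the steel faceplate's top, 80 mm above the table; axes as the stand's (z vertical). The plate is flat, 160 mm across, 10 mm thick, does not move, and sits 6 degrees out of true in a direction that differs each time and is not told: its rim is up to 8.4 mm higher on one side, lower on the other
- marker: brass marker weight, 0.18-0.33 kg, 70 mm tall: round foot 40 mm across, 14 mm high; upright stem 22 mm thick from 20 to 60 mm; small head 26 mm across. Origin at the middle of the foot's underside
- marker_grip (a point): on the marker's stem, 46 mm above the underside of its foot
- marker_foot (a point): middle of the underside of the marker's foot
- point_red (a point): the point to touch beside the red tab: 60 mm from the plate's middle; given at the height of the plate's middle (80 mm), the steel there is up to 6.3 mm higher or lower
- point_yellow (a point): the point to touch beside the yellow tab: 60 mm from the plate's middle; given at the height of the plate's middle (80 mm), the steel there is up to 6.3 mm higher or lower
- point_green (a point): the point to touch beside the green tab: 60 mm from the plate's middle; given at the height of the plate's middle (80 mm), the steel there is up to 6.3 mm higher or lower
- point_blue (a point): the point to touch beside the blue tab: 60 mm from the plate's middle; given at the height of the plate's middle (80 mm), the steel there is up to 6.3 mm higher or lower
- jar: bystander, leave alone: amber glass jar, 50 mm across, 70 mm tall; origin at its underside
- spool: bystander, leave alone: copper-coloured spool, 56 mm across, 48 mm tall; origin at its underside
- bench_block: bystander, leave alone: square steel block on black rubber, 56 x 56 x 32 mm; origin at its underside
- hammer: bystander, leave alone: hammer lying down, 220 mm long; origin at its underside
- file: bystander, leave alone: file with wooden handle lying down, about 200 mm long, 22 mm high; origin at its underside
- ring_box: bystander, leave alone: blue box, 70 x 60 x 44 mm; origin at its underside
There are look-alikes about, which are no part of the job. Leave any orange look-alike of the part that bears rest_top alone. There is more than one size of the probe; the one meant has the size given above.

How it is judged:
By the outcome, as a careful person would: the job done as asked, in the order asked, and still so for the second after the job is handed in, with the robot touching nothing.
It also fails if it takes over 72 s, if anything falls off the work surface, if the arm or the gripper's body presses on something with over 40 N, if the wrist force passes 120 N, or if a joint passes its speed limit or range.

ROBOT

A 6-joint arm with a two-finger parallel gripper is mounted at the origin on the work surface. World frame = base frame: x ahead of the robot, y to its left, z up, the work surface at z = 0. Lengths are in m, angles in rad, forces in N, time in s.
With the tool pointing down it reaches from about 0.375 to 0.925 m from the base axis. Payload 5.7 kg.
Tool frame: the origin (TCP) lies midway between the tips of the shut fingers; the grasp point (between the pads) lies 19 mm behind it (env.grasp_offset is the distance from the TCP to the grasp point, in m); z points along the fingers, y is the line along which they close (so a half turn about z gives the same grasp; the last joint's range is limited). The gripper opens to 85 mm and grips with 20 to 120 N. Pads are 22 mm wide; open, the fingers measure 114 mm over their backs; the gripper's body (76 mm by 85 mm) begins 54 mm behind the grasp point. The pads swing forward as they close: fully open they stand 13 mm farther back than shut.
Start: joints at [1.222, 0.359, 1.51, -0, 1.272, -0.115], TCP at [0.139, 0.584, 0.231] pointing down, gripper open.
Joint ranges: [-2.97, 2.97], [-1.01, 2.36], [0.21, 2.38], [-0.96, 4.11], [0.2, 2.71], [-2.98, 2.98]. Speed limits (rad/s): [2.39, 2.39, 3.14, 3.14, 3.14, 3.14].

INTERFACE

Orientations are given as a unit quaternion [x, y, z, w].
In Python, from bench import env, effector, planner, eyes, workorder gives the robot as it stands. The module is installed in compiled form; this text tells all that it offers. Calls block until the motion is done:
- env.goto(position, orientation): joint-space move of the TCP to a pose.
- env.line_to(position, orientation=None, speed=0.15): straight line of the TCP; orientation=None keeps the orientation; speed is the mean speed in m/s.
- env.set_joints(angles): joint-space move.
- effector.let_go() and effector.close_gripper(strength=None): open the fingers fully, or close them until they stop; strength is the grip in N (None keeps the last).
- env.dwell(seconds).
- planner.inverse_kinematics(position, orientation): joint angles nearest the present ones, or None.
- env.observe(): the state.
- eyes.capture(name): name is "scene" or "top" or "wrist"; returns a dict with "frame" (384x512x3 uint8, blue, green, red), "depth" (384x512 float32, m along the optical axis (not along the pixel's ray), 0 where there is no reading), "intrinsics" (3x3 intrinsics, pixels), "R" (3x3) and "t" (3): a world point X has camera coordinates R X + t; the wrist camera has in their place "mount" (4x4, takes a point from camera to tool coordinates, whose origin is the TCP and whose axes are the flange's). Camera axes: x right, y down, z forward; pixel columns grow to the right and rows downward; lengths in m; the calibration is good to about 2 mm. A picture is of the moment at which its call begins: read the wrist's pose just before it.
A pose or a line that the arm cannot do raises env.Unreachable and nothing moves.
- workorder.hand_in(): hands the job in; it is judged then, once.
The state is a dict: "clock": time; "qpos": joint angles; "qvel": joint speeds; "effort": joint torques, N m; "tcp_pos": TCP position; "tcp_rot": TCP orientation; "force": force on the tool from outside, world axes, zero at the start; "ft_torque": the same for the moment, N m; "gripper_width": finger opening in m; "grip_force": force on a finger pad.
Only numpy, scipy, OpenCV 4.12 (cv2) and the standard library are available. Lean on these libraries where they do the work, as an engineer would, in place of code of your own. Each camera call takes 0.05 s, during which the arm holds its last target. There are 200 camera calls.

## Working session

There is one attempt and no reset: what is moved stays moved. The work goes in short steps, each a Python script; the robot and the scene stay as the last script left them, time stands still between calls to the robot, and variables do not carry over. Pictures are saved under pics/ and viewed, at most 10 in all, crops included, and the job is handed in when it is done.

```bash
mkdir -p pics; ls; python3 - <<'E'
from bench import env, eyes
import cv2,pickle
d={}
for n in("scene","top"):
    c=eyes.capture(n);d[n]=c;cv2.imwrite(f"pics/{n}.png",cv2.resize(c["frame"],(800,600)))
    print(n,c["intrinsics"].tolist(),c["R"].tolist(),c["t"].tolist())
pickle.dump(d,open("v0.pkl","wb"));s=env.observe();print(s["clock"],s["tcp_rot"],s["force"],env.grasp_offset)
E
```

```text
pics
scene [[417.23304686076335, 0.0, 258.266749158775], [0.0, 417.23304686076335, 195.64961829426565], [0.0, 0.0, 1.0]] [[-0.5168319700079632, 0.8558936168677836, 0.018188770785061047], [0.4672584893051235, 0.2998295970019365, -0.8317281508605743], [-0.7173243471052559, -0.4213648411610063, -0.5548850797087432]] [0.2909686733148482, -0.14511608488911154, 1.7370648914295581]
top [[481.4075782346213, 0.0, 259.54494242145375], [0.0, 481.4075782346213, 187.9754147400863], [0.0, 0.0, 1.0]] [[-0.009671768872914667, -0.9998377741984978, 0.015194807424328102], [-0.997942608513509, 0.008688072376108318, -0.06352218125695032], [0.06337986273353917, -0.015777917612315027, -0.9978647455019626]] [-0.025360436233252282, 0.5546515357746064, 1.477823994512885]
0.1 [ 1.16650669e-01  9.93172671e-01 -7.98114403e-04 -1.75559722e-04] [-1.03613914 -0.71227532  0.67549855] 0.0187
```

View pics/top.png

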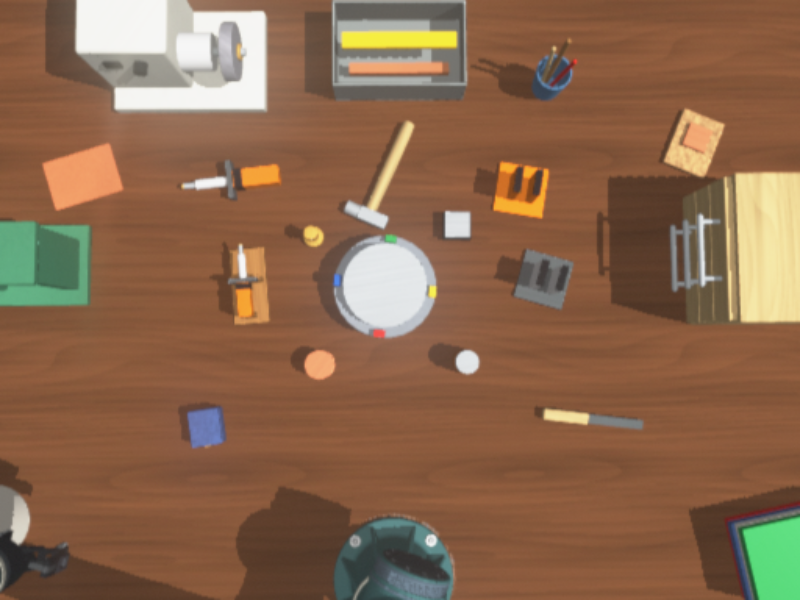

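View pics/scene.png

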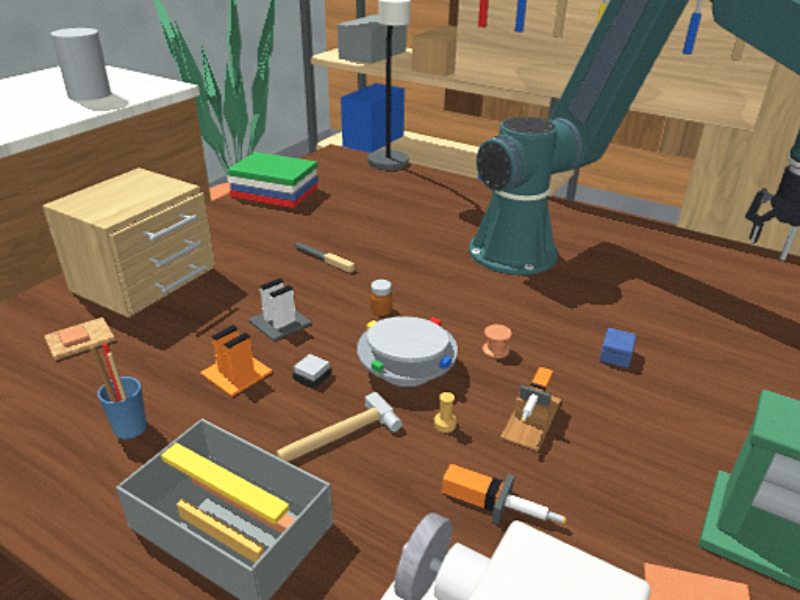

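Top view (800x600 px): the probe candidates are the one on the wooden cradle (245,285) and a bigger one lying on the table (235,180), which is the wrong size. The rest candidates are the aluminium one with a dark foot (545,278) and the orange look-alike (520,190). The marker is the brass piece at (313,236), not the copper spool (320,365). The stand is at (385,287). I choose the cradle probe and the dark-foot rest.

```bash
cat > h.py <<'E'
import numpy as np, cv2
from scipy.spatial.transform import Rotation as Rot
def cam(c, tool=None):
    """camera centre and R_wc (cam->world)"""
    if "R" in c and "mount" not in c:
        return -c["R"].T@c["t"], c["R"].T
    M=c["mount"]; p,q=tool; Rt=Rot.from_quat(q).as_matrix()
    return Rt@M[:3,3]+p, Rt@M[:3,:3]
def ray(c,uv,z,tool=None):
    C,Rw=cam(c,tool); uv=np.atleast_2d(uv).astype(float)
    d=np.c_[uv,np.ones(len(uv))]@np.linalg.inv(c["intrinsics"]).T@Rw.T
    return C+d*((z-C[2])/d[:,2])[:,None]
def cloud(c,tool=None):
    C,Rw=cam(c,tool); v,u=np.mgrid[:384,:512]
    d=np.stack([u,v,np.ones_like(u)],-1)@np.linalg.inv(c["intrinsics"]).T@Rw.T
    return C+d*c["depth"][...,None]
def blobs(m,amin=6):
    n,l,s,ce=cv2.connectedComponentsWithStats(m.astype(np.uint8))
    return [(s[i,4],ce[i],l==i) for i in range(1,n) if s[i,4]>=amin]
def axis(P):
    P=P[:,:2]; m=P.mean(0); w,V=np.linalg.eigh(np.cov((P-m).T)); return m,V[:,1],np.sqrt(w*12)
def hsv(c): return cv2.cvtColor(c["frame"],cv2.COLOR_BGR2HSV)
def rng(h,lo,hi): return cv2.inRange(h,np.array(lo),np.array(hi))>0
E
python3 - <<'E'
import pickle; from h import *
np.set_printoptions(precision=4,suppress=True)
d=pickle.load(open("v0.pkl","rb"));c=d["top"];H=hsv(c);W=cloud(c)
def show(n,m,z,box):
    x0,y0,x1,y1=[int(b/1.5625) for b in box]; k=np.zeros_like(m);k[y0:y1,x0:x1]=1;m=m&k
    for a,ce,mm in blobs(m):
        v,u=np.nonzero(mm); P=ray(c,np.c_[u,v],z); o=axis(P)
        print(n,a,ce,'mean',o[0],'ax',np.degrees(np.arctan2(o[1][1],o[1][0])),o[2],'z',np.percentile(W[mm][:,2],[10,50,90]))
ST=(325,230,445,345)
show('red',rng(H,(0,140,100),(8,255,255))|rng(H,(172,140,100),(180,255,255)),.069,ST)
show('yel',rng(H,(22,140,100),(33,255,255)),.069,ST)
show('grn',rng(H,(45,120,80),(80,255,255)),.069,ST)
show('blu',rng(H,(100,140,80),(130,255,255)),.069,ST)
show('handle',rng(H,(8,200,180),(20,255,255)),.076,(225,240,275,330))
show('marker',rng(H,(15,100,100),(32,255,255)),.07,(295,215,330,255))
show('resttop',(H[...,2]<45),.095,(510,245,580,310))
# rest & probe via depth
def dep(n,box,lo,hi):
    x0,y0,x1,y1=[int(b/1.5625) for b in box];P=W[y0:y1,x0:x1].reshape(-1,3);P=P[(P[:,2]>lo)&(P[:,2]<hi)]
    o=axis(P);print('dep',n,len(P),o[0],np.degrees(np.arctan2(o[1][1],o[1][0])),o[2],np.median(P[:,2]))
dep('rest',(505,240,585,315),.085,.11);dep('foot',(505,240,585,315),.004,.02);dep('probe',(220,235,280,330),.06,.09);dep('cradle foot',(220,235,280,330),.005,.02)
# plate plane
P=W.reshape(-1,3);ctr=ray(c,[[385/1.5625,284/1.5625]],.08)[0];Q=P[np.hypot(*(P-ctr)[:,:2].T)<.068];
A=np.c_[Q[:,:2]-ctr[:2],np.ones(len(Q))];s=np.linalg.lstsq(A,Q[:,2],rcond=None)[0];print(ctr,'plane',s,'res',np.std(A@s-Q[:,2]))
c=d["scene"];cv2.imwrite("pics/crop1.png",cv2.resize(c["frame"][130:310,270:390],(600,900))[:600]) 
t=d["top"]["frame"];cv2.imwrite("pics/crop2.png",np.hstack([cv2.resize(t[90:220,110:200],(400,578)),cv2.resize(t[90:220,305:395],(400,578))]))
E
```

```text
red 31 [241.9032 213.2581] mean [0.4759 0.0238] ax 83.46594707060967 [0.0135 0.0205] z [0.0465 0.0679 0.071 ]
yel 25 [276.4  186.56] mean [ 0.555  -0.0803] ax 173.54113781613393 [0.0127 0.0181] z [0.0646 0.0679 0.0731]
grn 20 [249.6  152.35] mean [ 0.659  -0.0007] ax 73.2623560958553 [0.0101 0.0182] z [0.0628 0.0673 0.072 ]
blu 20 [215.05 178.85] mean [0.5797 0.1036] ax -177.26566290932377 [0.0085 0.0207] z [0.0649 0.0668 0.0721]
handle 140 [156.2643 193.45  ] mean [0.5371 0.2778] ax -174.49489365402962 [0.0267 0.0479] z [0.0701 0.0748 0.0786]
marker 157 [200.0764 150.7261] mean [0.6649 0.1481] ax -140.19464330022126 [0.035  0.0393] z [0.003  0.0192 0.071 ]
dep rest 176 [ 0.5846 -0.3067] 74.31058959276605 [0.0499 0.0675] 0.09412795559770737
dep foot 717 [ 0.5849 -0.304 ] 174.52182750651227 [0.1267 0.1289] 0.007599814598394872
dep probe 353 [0.5684 0.2813] -174.4773686249654 [0.032 0.12 ] 0.07287399425646668
dep cradle foot 538 [0.5794 0.2786] -176.4461733631932 [0.0856 0.1728] 0.007816407221530874
[0.5693 0.0095 0.08  ] plane [0.1058 0.0143 0.0791] res 0.0031651993672765035
```

View pics/crop2.png

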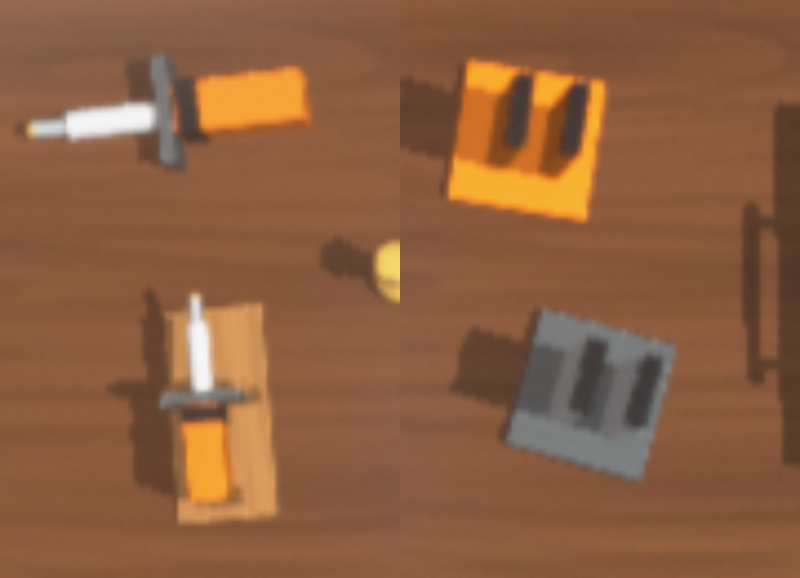

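The crop shows that the cradle probe is the shorter one, tip towards +x. The aluminium rest stands with its walls running about -16° from world x. Next I check reachability.

```bash
cat >> h.py <<'E'
G=0.0187
Z=np.array([0,0,1.])
def head(deg): a=np.radians(deg); return np.array([np.cos(a),np.sin(a),0])
def quat(z,y):
    z=z/np.linalg.norm(z); y=y/np.linalg.norm(y); return Rot.from_matrix(np.c_[np.cross(y,z),y,z]).as_quat()
def tilted(yaw,s,tilt=45):
    """tool pointing down, leaning outward along yaw by tilt deg; y = s*left"""
    t=np.radians(tilt); return quat(np.sin(t)*head(yaw)-np.cos(t)*Z, s*head(yaw+90))
def tcp(grasp,q): return np.asarray(grasp)+G*Rot.from_quat(q).as_matrix()[:,2]
E
python3 - <<'E'
from bench import planner,env,eyes; from h import *
np.set_printoptions(precision=3,suppress=True)
print(eyes.capture("wrist")["mount"])
ik=planner.inverse_kinematics
for s in(1,-1):
  for n,g,yaw,ss,t in[('pick',(.535,.278,.063),5.5,s,45),('prepick',(.47,.27,.2),5.5,s,45),('place',(.585,-.307,.14),-16,-s,45),('up',(.585,-.307,.23),-16,-s,45),('take',(.585,-.307,.14),-16,s,0),('red',(.51,.02,.2),-16,s,0),('grn',(.63,.002,.2),-16,s,0),('marker',(.665,.148,.046),60,s,0)]:
    q=tilted(yaw,ss,t); r=ik(tcp(g,q),q); print(s,n,r)
E
```

```text
[[-0.    -0.963 -0.27   0.067]
 [ 1.     0.    -0.002  0.001]
 [ 0.002 -0.27   0.963 -0.141]
 [ 0.     0.     0.     1.   ]]
1 pick [0.545 0.628 2.222 3.788 0.535 1.324]
1 prepick None
1 place [-0.77   0.457  2.106  1.958  0.368 -0.773]
1 up [-0.77   0.276  2.03   1.263  0.357 -0.034]
1 take [-0.588  0.549  1.484 -0.     1.109 -1.879]
1 red [-0.096  0.286  1.763 -0.     1.093 -1.388]
1 grn [-0.106  0.447  1.5   -0.     1.195 -1.398]
1 marker [ 0.118  0.684  1.495 -0.     0.962 -2.5  ]
-1 pick [ 0.545  0.628  2.222  3.788  0.535 -1.818]
-1 prepick None
-1 place [-0.77   0.457  2.106  1.958  0.368  2.368]
-1 up None
-1 take [-0.588  0.549  1.484 -0.     1.109  1.262]
-1 red [-0.096  0.286  1.763 -0.     1.093  1.754]
-1 grn [-0.106  0.447  1.5   -0.     1.195  1.744]
-1 marker [ 0.118  0.684  1.495 -0.     0.962  0.641]
```

```bash
python3 - <<'E'
from bench import planner; from h import *
np.set_printoptions(precision=3,suppress=True)
ik=planner.inverse_kinematics
for th in (0,10,20,30):
 for s in(1,-1):
  for n,g,yaw,ss,t in[('pick',(.535,.278,.063),5.5,s,th),('pre',(.535,.278,.16),5.5,s,th),('in',(.585,-.307,.14),164,-s,90-th),('inup',(.585,-.307,.24),164,-s,90-th),('out',(.585,-.307,.14),-16,-s,90-th)]:
    q=tilted(yaw,ss,t); print(th,s,n,ik(tcp(g,q),q))
E
```

```text
0 1 pick [ 0.365  0.578  1.677 -0.     0.886 -1.302]
0 1 pre [ 0.365  0.454  1.603 -0.     1.085 -1.302]
0 1 in None
0 1 inup None
0 1 out [-0.923  1.15   2.312  2.472  1.826 -1.768]
0 -1 pick [ 0.365  0.578  1.677 -0.     0.886  1.84 ]
0 -1 pre [ 0.365  0.454  1.603 -0.     1.085  1.84 ]
0 -1 in None
0 -1 inup None
0 -1 out [-0.923  1.15   2.312  2.472  1.826  1.374]
10 1 pick [ 0.395  0.53   1.811 -0.086  0.636 -1.207]
10 1 pre [ 0.395  0.389  1.734 -0.068  0.852 -1.231]
10 1 in None
10 1 inup None
10 1 out [-0.913  0.977  2.342  2.518  1.539 -1.675]
10 -1 pick [ 0.395  0.53   1.811 -0.086  0.636  1.935]
10 -1 pre [ 0.395  0.389  1.734 -0.068  0.852  1.91 ]
10 -1 in None
10 -1 inup None
10 -1 out [-0.913  0.977  2.342  2.518  1.539  1.466]
20 1 pick [ 0.431  0.507  1.94  -0.309  0.379 -0.967]
20 1 pre [ 0.431  0.345  1.865 -0.198  0.609 -1.092]
20 1 in [-0.485  1.26   0.501 -0.36   2.565 -1.947]
20 1 inup [-0.485  1.169  0.477 -0.437  2.672 -2.037]
20 1 out [-0.885  0.787  2.322  2.529  1.195 -1.551]
20 -1 pick [ 0.431  0.507  1.94  -0.309  0.379  2.175]
20 -1 pre [ 0.431  0.345  1.865 -0.198  0.609  2.05 ]
20 -1 in [-0.485  1.26   0.501 -0.36   2.565  1.194]
20 -1 inup [-0.485  1.169  0.477 -0.437  2.672  1.105]
20 -1 out [-0.885  0.787  2.322  2.529  1.195  1.591]
30 1 pick None
30 1 pre [ 0.473  0.33   1.992 -0.528  0.374 -0.743]
30 1 in [-0.49   1.153  0.622 -0.268  2.386 -1.875]
30 1 inup [-0.49   1.07   0.573 -0.314  2.513 -1.934]
30 1 out [-0.843  0.617  2.259  2.464  0.83  -1.38 ]
30 -1 pick None
30 -1 pre [ 0.473  0.33   1.992 -0.528  0.374  2.399]
30 -1 in [-0.49   1.153  0.622 -0.268  2.386  1.267]
30 -1 inup [-0.49   1.07   0.573 -0.314  2.513  1.208]
30 -1 out [-0.843  0.617  2.259  2.464  0.83   1.762]
```

```bash
python3 - <<'E'
from bench import env,eyes; from h import *; import pickle
V={}
for n,g,yaw in[('rest',(.53,-.29,.26),-16),('probe',(.52,.276,.24),5.5)]:
    q=tilted(yaw,1,0); env.goto(tcp(g,q),q); env.dwell(.15)
    s=env.observe(); c=eyes.capture("wrist"); V[n]=(c,(np.array(s["tcp_pos"]),np.array(s["tcp_rot"]))); print(s["clock"],s["tcp_pos"])
print(c["intrinsics"])
pickle.dump(V,open("v1.pkl","wb"))
cv2.imwrite("pics/w1.png",np.hstack([cv2.resize(V[n][0]["frame"],(400,300)) for n in V]))
E
```

```text
3.6417 [ 0.53022376 -0.28946327  0.24128451]
5.8833 [0.5205111  0.27520939 0.2212995 ]
[[333.43074337   0.         252.44294794]
 [  0.         333.43074337 187.36230626]
 [  0.           0.           1.        ]]
```

View pics/w1.png

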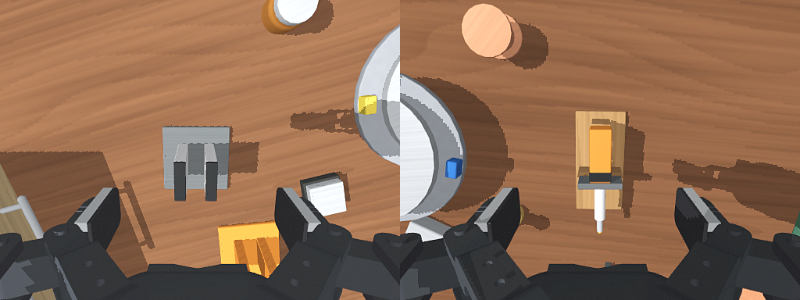

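The left half shows the rest with its black tops at about (181,180) and (209,180). The right half shows the probe on the cradle, with handle (600,148), flange (600,185) and tip (600,230).

```bash
python3 - <<'E'
import pickle; from h import *
np.set_printoptions(precision=4,suppress=True)
V=pickle.load(open("v1.pkl","rb"))
def rect(n,P):
    r=cv2.minAreaRect((P[:,:2]*1000).astype(np.float32));print(n,len(P),'minrect',np.array(r[0])/1000,r[1],r[2],'mean',P.mean(0), 'pca',np.degrees(np.arctan2(*axis(P)[1][::-1])))
c,t=V['rest'];W=cloud(c,t);H=hsv(c);v,u=np.mgrid[:384,:512]
b=(u>195)&(u<300)&(v>155)&(v<262)
print('top z',np.percentile(W[b&(W[...,2]>.085)][:,2],[5,50,95]))
m=b&(W[...,2]>.088)&(W[...,2]<.105); rect('tops depth',W[m])
for a,ce,mm in blobs(m&(H[...,2]<70),30):
    P=ray(c,np.c_[u[mm],v[mm]],.095,t); rect('wall',P)
m=b&(W[...,2]>.003)&(W[...,2]<.014); rect('foot',W[m])
c,t=V['probe'];W=cloud(c,t);H=hsv(c);b=(u>215)&(u<300)&(v>135)&(v<305)
m=b&rng(H,(8,180,150),(22,255,255))&(W[...,2]>.07)&(W[...,2]<.085); print(np.percentile(W[m][:,2],[5,50,95])); rect('handle top',ray(c,np.c_[u[m],v[m]],.076,t))
m=b&(W[...,2]>.048); rect('all probe',W[m])
yaw=axis(W[m])[1]; yaw=yaw*np.sign(yaw[0]); s=W[m][:,:2]@yaw; print('ends along',s.min(),s.max(),'len',np.ptp(s))
m2=m&(H[...,1]<90)&(H[...,2]<130); rect('flange',W[m2])
m=b&(W[...,2]>.004)&(W[...,2]<.013); rect('cradle foot',W[m])
E
```

```text
top z [0.0914 0.0931 0.0944]
tops depth 1531 minrect [ 0.5858 -0.3072] (52.0687255859375, 50.505638122558594) 73.8734130859375 mean [ 0.5845 -0.3067  0.0931] pca 72.59282093157152
wall 141 minrect [ 0.5783 -0.3245] (13.123824119567871, 48.05915069580078) 73.32717895507812 mean [ 0.5716 -0.3219  0.095 ] pca 166.85973060275728
wall 120 minrect [ 0.5867 -0.2879] (13.203967094421387, 44.17045974731445) 72.64327239990234 mean [ 0.5813 -0.2897  0.095 ] pca 153.5835919788324
wall 43 minrect [ 0.5921 -0.2839] (1.86065673828125, 21.131267547607422) 75.18373107910156 mean [ 0.5919 -0.2834  0.095 ] pca 165.37124568709226
foot 4816 minrect [ 0.5856 -0.3074] (100.21331787109375, 99.94237518310547) 73.53248596191406 mean [ 0.5775 -0.3048  0.0062] pca 67.28242365354858
[0.0713 0.0732 0.0748]
handle top 162 minrect [0.545  0.2808] (64.42549133300781, 25.407007217407227) 4.934189796447754 mean [0.5393 0.2836 0.076 ] pca -174.2694134379351
all probe 3605 minrect [0.5547 0.2877] (57.33975601196289, 196.91490173339844) 84.11335754394531 mean [0.5639 0.2824 0.0753] pca -174.5166689188259
ends along 0.477447960381175 0.6786788494860785 len 0.2012308891049035
flange 571 minrect [0.5541 0.2753] (194.10093688964844, 51.806175231933594) 18.369346618652344 mean [0.5764 0.2837 0.0693] pca 88.51158410255285
cradle foot 4040 minrect [0.5774 0.2838] (149.89810180664062, 69.84811401367188) 4.488989353179932 mean [0.5669 0.2824 0.0062] pca -176.35184340829093
```

```bash
cat >> h.py <<'E'
REST=np.array([.5857,-.3073,.095]); RY=-16.3
GRIP=np.array([.545,.281,.063]); PY=4.8
E
python3 - <<'E'
from bench import env,eyes,effector,planner; from h import *; import pickle
q=tilted(PY,1,20); back=-Rot.from_quat(q).as_matrix()[:,2]
qi=tilted(RY,1,-70); qw=tilted(-5,1,-25); UP=REST+[0,0,.045+.08]
for g,k in((UP,qi),((.62,0,.33),qw),(UP-[0,0,.08],qi)): print(planner.inverse_kinematics(tcp(g,k),k))
env.goto(tcp(GRIP+.07*back,q),q); env.line_to(tcp(GRIP,q),q,speed=.12)
effector.close_gripper(60); s=env.observe(); print(s["clock"],s["gripper_width"],s["grip_force"],s["force"])
env.line_to(tcp(GRIP+[0,0,.1],q),q,speed=.2)
s=env.observe(); print(s["clock"],s["gripper_width"],s["force"])
env.goto(tcp((.62,0,.33),qw),qw); env.goto(tcp(UP,qi),qi); env.dwell(.15)
s=env.observe(); print(s["clock"],s["gripper_width"],s["force"],s["tcp_pos"],tcp(UP,qi))
a=eyes.capture("scene");b=eyes.capture("wrist");pickle.dump((a,b,eyes.capture("top"),s["tcp_pos"],s["tcp_rot"]),open("v2.pkl","wb"))
cv2.imwrite("pics/h1.png",np.hstack([cv2.resize(a["frame"][60:260,100:300],(450,450)),cv2.resize(b["frame"],(350,262)).repeat(1,0) if 0 else cv2.copyMakeBorder(cv2.resize(b["frame"],(350,262)),0,188,0,0,0)]))
E
```

```text
[-0.48646663  1.18741586  0.48120225 -0.41290812  2.65255527 -2.00974291]
[-0.10665333  0.58264135  1.01998656 -0.00891172  1.97521071 -1.59187385]
[-0.48646663  1.26214503  0.49615908 -0.35556641  2.56936678 -1.94332254]
7.9583 0.02538870033665404 59.03707444667816 [-2.28623944 -0.15570565  6.0301455 ]
8.6083 0.025728251566751237 [-0.46975034 -0.64834315 -1.58793767]
11.2667 0.025116903410744112 [-0.24258056 -0.08380038 -1.16928596] [ 0.5699406  -0.30082264  0.21581791] [ 0.56883406 -0.30236805  0.21360422]
```

View pics/h1.png

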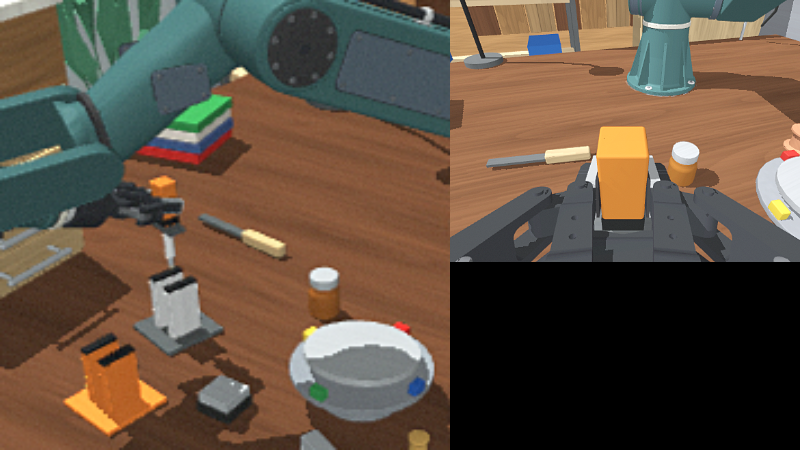

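The left crop shows the probe held upright, tip at about (170,262), above the aluminium rest at (178,290). The right crop shows the handle gripped squarely. The arm sits about 2 mm off its target, so I check the tip by ray, compensate, and lower under force guard.

```bash
cat >> h.py <<'E'
def settle(env,cmd,want,q,t=.25):
    """hold, then return bias-corrected command"""
    env.dwell(t); return np.array(cmd)+np.array(want)-np.array(env.observe()["tcp_pos"])
def force(env,n=5):
    f=[]
    for _ in range(n): f.append(env.observe()["force"]); env.dwell(.01)
    return np.mean(f,0)
E
python3 - <<'E'
from bench import env; from h import *; import pickle
np.set_printoptions(precision=4,suppress=True)
a,b,tp,p,r=pickle.load(open("v2.pkl","rb"))
print('tip by scene ray',ray(a,[[175.6,175.5]],.109), 'rest',REST)
qi=tilted(RY,1,-70); G0=REST+[0,0,.045]
want=tcp(G0+[0,0,.08],qi); s=env.observe(); print(s["tcp_pos"]-want, Rot.from_matrix(Rot.from_quat(s["tcp_rot"]).as_matrix()@Rot.from_quat(qi).as_matrix().T).as_rotvec(degrees=True))
cmd=want+(want-s["tcp_pos"])
env.line_to(cmd,qi,speed=.1); off=settle(env,cmd,want,qi)-want
s=env.observe(); print(s["clock"],s["tcp_pos"]-want,off)
E
```

```text
tip by scene ray [[ 0.5678 -0.325   0.109 ]] rest [ 0.5857 -0.3073  0.095 ]
[0.0006 0.0009 0.0014] [-0.0585 -0.1167  0.0973]
11.9167 [-0.0007 -0.001  -0.0015] [0.0001 0.0001 0.0001]
```

```bash
python3 - <<'E'
from bench import env,eyes; from h import *; import pickle
np.set_printoptions(precision=4,suppress=True)
env.line_to(tcp(REST+[0,0,.125],tilted(RY,1,-70)),tilted(RY,1,-70),speed=.1); env.dwell(.3)
s=env.observe();a=eyes.capture("scene");W=cloud(a);print(s["clock"],s["tcp_pos"]-tcp(REST+[0,0,.125],tilted(RY,1,-70)))
Q=(W-REST)@np.c_[head(RY),head(RY+90),Z]
m=(abs(Q[...,0])<.04)&(abs(Q[...,1])<.045)
for lo in np.arange(.0,.14,.01):
    k=m&(Q[...,2]>lo)&(Q[...,2]<lo+.01); P=Q[k]
    if len(P): print(f"{lo+.095:.3f}",len(P),'x',np.percentile(P[:,0],[5,50,95]),'y',np.percentile(P[:,1],[5,50,95]))
cv2.imwrite("pics/h2.png",cv2.resize(a["frame"][130:210,140:220],(560,560),interpolation=cv2.INTER_NEAREST))
E
```

```text
12.4667 [-0. -0. -0.]
0.095 33 x [-0.0173  0.001   0.0244] y [-0.0209  0.0136  0.0251]
0.105 2 x [0.0026 0.0033 0.0041] y [-0.0018  0.0021  0.006 ]
0.115 8 x [-0.0026  0.0018  0.0049] y [0.0016 0.0036 0.0051]
0.125 4 x [0.0009 0.0013 0.0069] y [-0.001   0.0035  0.0043]
0.135 11 x [-0.0022  0.0028  0.0058] y [-0.      0.0045  0.0077]
0.145 14 x [-0.0059  0.0025  0.0079] y [-0.0022  0.0052  0.0096]
0.155 13 x [-0.004   0.0053  0.008 ] y [0.0005 0.0047 0.0097]
0.165 3 x [0.0019 0.0067 0.0078] y [0.0016 0.0042 0.0047]
0.175 24 x [-0.0075  0.0081  0.0141] y [-0.0065  0.0226  0.0285]
0.185 41 x [-0.0102  0.0046  0.0138] y [0.0001 0.0147 0.0247]
0.195 20 x [-0.0095  0.0015  0.0138] y [0.0099 0.0123 0.0153]
0.205 12 x [-0.0095  0.0007  0.0085] y [0.0107 0.02   0.0283]
0.215 28 x [-0.0158 -0.0005  0.0168] y [-0.0032  0.0235  0.0297]
0.225 48 x [-0.0113  0.0061  0.0371] y [-0.0135  0.0177  0.044 ]
0.235 69 x [-0.0069  0.0183  0.0315] y [-0.0339  0.0102  0.0385]
```

View pics/h2.png

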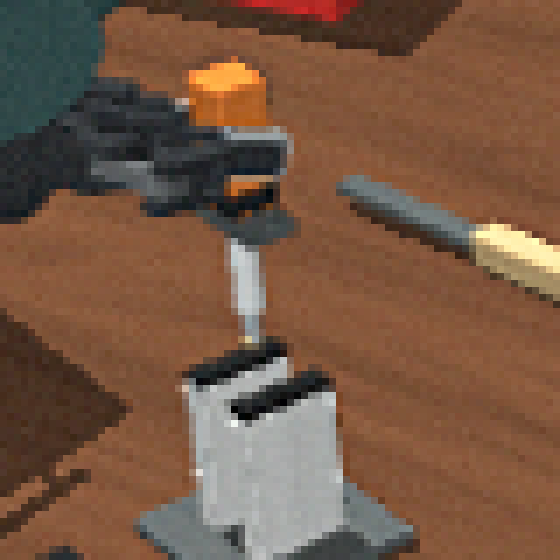

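The crop shows the tip at (247,345), just above the gap, with the ears spanning the walls. Depth puts the shank within about 2 mm of the gap middle and the ears at 0.175 m as expected. I lower it.

```bash
python3 - <<'E'
from bench import env,eyes,effector; from h import *; import pickle
np.set_printoptions(precision=4,suppress=True)
qi=tilted(RY,1,-70); G0=REST+[0,0,.045]; back=-Rot.from_quat(qi).as_matrix()[:,2]
b=force(env)
env.line_to(tcp(G0+[0,0,.006],qi),qi,speed=.08); print(force(env)-b)
for dz in np.arange(.004,-.0061,-.002):
    env.line_to(tcp(G0+[0,0,dz],qi),qi,speed=.02); env.dwell(.1); f=force(env)-b; print(dz,f)
    if f[2]>3: break
    if np.linalg.norm(f[:2])>8: raise SystemExit('side')
effector.let_go(); env.dwell(.1)
p=np.array(env.observe()["tcp_pos"])
env.line_to(p+back*.09,qi,speed=.2)
s=env.observe();print(s["clock"])
a=eyes.capture("scene");W=cloud(a);Q=(W-REST)@np.c_[head(RY),head(RY+90),Z];pickle.dump(a,open("v3.pkl","wb"))
cv2.imwrite("pics/h3.png",cv2.resize(a["frame"][120:220,130:230],(560,560),interpolation=cv2.INTER_NEAREST))
H=hsv(a);m=rng(H,(8,180,120),(22,255,255))&(abs(Q[...,0])<.04)&(abs(Q[...,1])<.04)&(Q[...,2]>.005)
print(m.sum(),np.percentile(Q[m],[2,50,98],axis=0))
E
```

```text
[0.4833 0.0264 0.1009]
0.004 [ 0.2381 -0.4755 -0.8025]
0.002 [ 0.4446 -0.1666 -0.2066]
0.0 [ 0.3366  0.3537 -0.6968]
-0.002 [ 0.0833  0.7146 -0.3179]
-0.004 [0.7356 0.507  4.1872]Traceback (most recent call last):
  File "<stdin>", line 12, in <module>
bench.Unreachable: the arm cannot follow that straight line within its joint ranges
```

```bash
python3 - <<'E'
from bench import env,eyes,effector,planner; from h import *; import pickle
np.set_printoptions(precision=4,suppress=True)
qi=tilted(RY,1,-70); back=-Rot.from_quat(qi).as_matrix()[:,2]
p=np.array(env.observe()["tcp_pos"])
for dv in(head(RY)*.07,head(RY)*.06,back*.06,back*.05,head(RY)*.05,back*.04):
    try: env.line_to(p+dv,qi,speed=.2); print(dv); break
    except env.Unreachable: pass
s=env.observe();print(s["clock"],s["qpos"],s["gripper_width"])
a=eyes.capture("scene");W=cloud(a);Q=(W-REST)@np.c_[head(RY),head(RY+90),Z];pickle.dump(a,open("v3.pkl","wb"))
cv2.imwrite("pics/h3.png",cv2.resize(a["frame"][120:220,130:230],(560,560),interpolation=cv2.INTER_NEAREST))
H=hsv(a);m=rng(H,(8,180,120),(22,255,255))&(abs(Q[...,0])<.04)&(abs(Q[...,1])<.04)&(Q[...,2]>.005)
print(m.sum(),np.percentile(Q[m],[2,50,98],axis=0))
E
```

```text
[ 0.0361 -0.0105  0.0137]
16.7083 [-0.4789  1.3498  0.2625 -0.4453  2.7067 -2.0463] 0.08522818176745134
141 [[-0.0098 -0.01    0.025 ]
 [ 0.0053  0.0111  0.0557]
 [ 0.0147  0.0176  0.0761]]
```

View pics/h3.png

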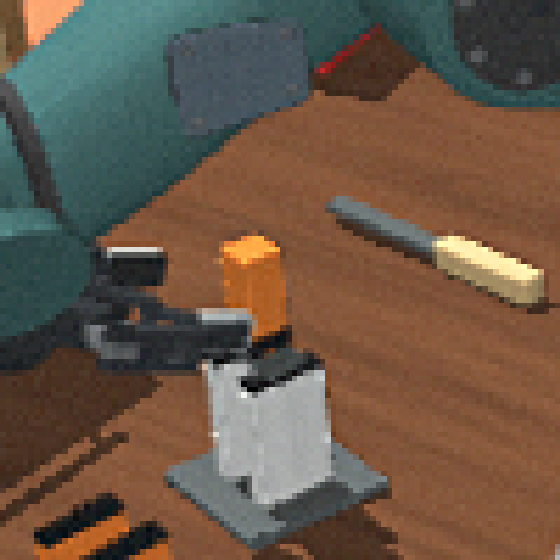

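The probe hangs upright in the rest, handle at (252,285) with ears on the tops, and the fingers are clear. Next I retake it from above, look once with the wrist camera, and lift.

```bash
python3 - <<'E'
from bench import env,eyes,effector,planner; from h import *; import pickle
np.set_printoptions(precision=4,suppress=True)
q1=tilted(RY,1,-40); q=tilted(RY,1,0); G0=REST+[0,0,.045]
env.goto(REST+.08*head(RY)+[0,0,.15],q1)
env.goto(tcp(G0+[0,0,.1],q),q); env.dwell(.2)
s=env.observe(); c=eyes.capture("wrist"); t=(np.array(s["tcp_pos"]),np.array(s["tcp_rot"]))
W=cloud(c,t);H=hsv(c);Q=(W-REST)@np.c_[head(RY),head(RY+90),Z]
m=rng(H,(8,150,120),(22,255,255))&(abs(Q[...,0])<.05)&(abs(Q[...,1])<.05)&(Q[...,2]>.07)&(Q[...,2]<.09)
P=Q[m];print(s["clock"],m.sum(),'handle top x',np.percentile(P[:,0],[2,50,98]),'y',np.percentile(P[:,1],[2,50,98]),'z',np.median(P[:,2]))
E
```

```text
18.5417 1528 handle top x [-0.0118 -0.0003  0.0125] y [-0.0108  0.0014  0.013 ] z 0.07213384188445139
```

```bash
cat >> h.py <<'E'
CT=np.array([.56745,.0116]); SY=172.4
E
python3 - <<'E'
from bench import env,eyes,effector,planner; from h import *; import json
np.set_printoptions(precision=4,suppress=True)
q=tilted(RY,1,0); G0=REST+[0,0,.045]; 
env.line_to(tcp(G0,q),q,speed=.15); env.dwell(.1)
effector.close_gripper(60); s=env.observe(); print(s["clock"],s["gripper_width"],s["grip_force"])
env.line_to(tcp(G0+[0,0,.1],q),q,speed=.2); print(env.observe()["gripper_width"])
T=.113-G   # tip below TCP
res={}
pred=dict(red=.0738,yellow=.0783,green=.0861,blue=.0817)
for i,n in enumerate(pred):
    xy=CT+.06*head(SY+90*i)[:2]; P=lambda z: np.r_[xy,z+T]
    if i==0: env.goto(P(.11),q)
    else: env.line_to(P(.105),q,speed=.2)
    z=pred[n]+.006
    env.line_to(P(z),q,speed=.15); env.dwell(.25); b=force(env); L=[]
    for k in range(10):
        z-=.0015; env.line_to(P(z),q,speed=.03); env.dwell(.06); f=(force(env)-b)[2]; zz=env.observe()["tcp_pos"][2]-T
        L.append((round(zz*1e3,2),round(f,2)))
        if f>1.8: break
        if k==9: print('no contact?',n)
    s=env.observe(); res[n]=dict(z=zz,f=f,xy=list(map(float,s["tcp_pos"][:2]-xy)))
    print(s["clock"],n,L,s["tcp_pos"][:2]-xy)
    env.line_to(P(.105),q,speed=.15)
json.dump({k:(v["z"],v["f"]) for k,v in res.items()},open("touch.json","w"))
z={k:v["z"]-(v["f"]-1)/500 for k,v in res.items()}; print(z)
g=np.array([z["red"]-z["green"],z["yellow"]-z["blue"]])/.12; print('slope',np.degrees(np.arctan(np.hypot(*g))),'uphill world yaw',np.degrees(np.arctan2(g[1],g[0]))+SY)
E
```

```text
20.0833 0.025509636654900802 59.60510551929474
0.025552711132515487
24.75 red [(np.float64(78.33), np.float64(-0.2)), (np.float64(76.73), np.float64(-0.41)), (np.float64(75.28), np.float64(-0.21)), (np.float64(73.89), np.float64(-0.19)), (np.float64(72.39), np.float64(1.08)), (np.float64(70.88), np.float64(2.33))] [ 0.0001 -0.    ]
28.3833 yellow [(np.float64(82.8), np.float64(-0.58)), (np.float64(81.24), np.float64(-0.68)), (np.float64(79.78), np.float64(-0.37)), (np.float64(78.26), np.float64(-0.18)), (np.float64(76.91), np.float64(1.78)), (np.float64(75.36), np.float64(2.61))] [ 0.0001 -0.    ]
31.95 green [(np.float64(90.58), np.float64(0.07)), (np.float64(89.04), np.float64(0.26)), (np.float64(87.58), np.float64(0.12)), (np.float64(86.09), np.float64(0.34)), (np.float64(84.71), np.float64(1.71)), (np.float64(83.2), np.float64(2.56))] [ 0.0001 -0.0001]
35.4833 blue [(np.float64(86.22), np.float64(0.03)), (np.float64(84.65), np.float64(-0.17)), (np.float64(83.16), np.float64(0.19)), (np.float64(81.75), np.float64(0.72)), (np.float64(80.32), np.float64(1.47)), (np.float64(78.8), np.float64(2.52))] [0.0001 0.    ]
{'red': np.float64(0.06823192829575497), 'yellow': np.float64(0.07214054804291731), 'green': np.float64(0.08006606832908092), 'blue': np.float64(0.0757574678797922)}
slope 5.887591983635991 uphill world yaw 9.394952901683098
```

Contact heights are red 73.5, yellow 78.6, green 86.3 and blue 81.8 mm. Both opposite pairs average to about 80, and the slope is about 6°. Uphill is at world yaw of about 7°, between green and blue, which agrees with the depth fit (7.7°). Now I hang the probe back and look at the marker.

```bash
python3 - <<'E'
from bench import env,eyes,effector,planner; from h import *; import pickle
np.set_printoptions(precision=4,suppress=True)
q=tilted(RY,1,0); G0=REST+[0,0,.045]
env.line_to([.56,.06,.22],q,speed=.25)
env.goto(tcp(G0+[0,0,.1],q),q); env.dwell(.3); b=force(env)
env.line_to(tcp(G0+[0,0,.005],q),q,speed=.1); print(env.observe()["clock"],force(env)-b)
for dz in np.arange(.003,-.0041,-.0015):
    env.line_to(tcp(G0+[0,0,dz],q),q,speed=.03); env.dwell(.06); f=force(env)-b; print(dz,f)
    if f[2]>2: break
    if np.linalg.norm(f[:2])>8: raise SystemExit('side')
effector.let_go(); env.line_to(tcp(G0+[0,0,.1],q),q,speed=.2)
a=eyes.capture("scene");pickle.dump(a,open("v4.pkl","wb"))
qm=tilted(-80,1,0); env.goto(tcp((.665,.148,.2),qm),qm); env.dwell(.2)
s=env.observe(); c=eyes.capture("wrist"); t=(np.array(s["tcp_pos"]),np.array(s["tcp_rot"])); pickle.dump((c,t),open("v5.pkl","wb"))
W=cloud(c,t);H=hsv(c); m=rng(H,(15,90,80),(34,255,255))&(np.hypot(W[...,0]-.665,W[...,1]-.148)<.05)&(W[...,2]>.003)
k=m&(W[...,2]>.062)&(W[...,2]<.08); k2=m&(W[...,2]<.02)
for n,kk in(('head',k),('foot',k2)):
    P=W[kk]; (x,y),r=cv2.minEnclosingCircle((P[:,:2]*1000).astype(np.float32)); print(n,len(P),x,y,r,np.median(P[:,2]))
print(s["clock"],s["qpos"])
cv2.imwrite("pics/m1.png",np.hstack([cv2.resize(a["frame"][120:220,130:230],(400,400)),cv2.resize(c["frame"],(400,300)) if 0 else cv2.copyMakeBorder(cv2.resize(c["frame"],(400,300)),0,100,0,0,0)]))
E
```

```text
38.8833 [ 0.1739 -0.1777  0.0562]
0.003 [ 0.7413 -0.3028 -0.5654]
0.0015 [ 0.3649  0.3353 -0.3925]
0.0 [1.0674 0.7042 2.2302]
head 810 674.8511962890625 154.94436645507812 12.924084663391113 0.06694308261868553
foot 674 674.623779296875 155.29913330078125 19.73662757873535 0.01460468090279618
43.1917 [ 0.1164  0.5169  1.376  -0.0001  1.2485 -0.0571]
```

View pics/m1.png

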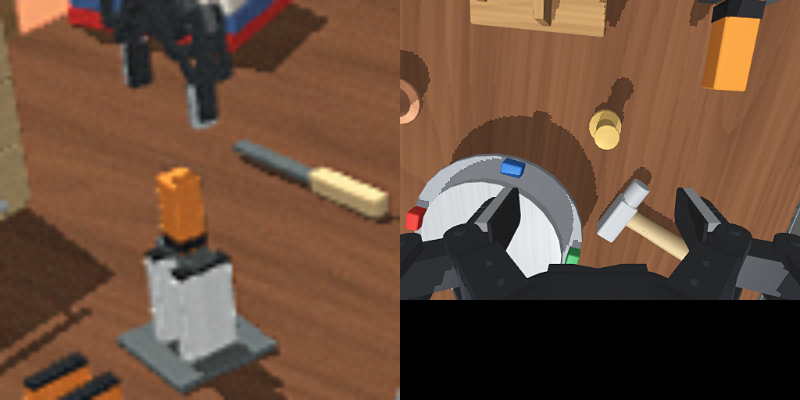

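The left crop shows the probe hanging back in the rest, handle at (180,205). The right shows the marker upright at (605,130), clear of the hammer (630,205) and the other probe (730,50). I pick it and place it.

```bash
python3 - <<'E'
from bench import env,eyes,effector,planner; from h import *; import pickle
np.set_printoptions(precision=4,suppress=True)
M=np.array([.6747,.1551,.046]); q=tilted(-80,1,0)
UPH=7.; th=np.radians(6); n=np.cos(th)*Z-np.sin(th)*head(UPH)
y=head(10); y=y-n*(y@n); qp=quat(-n,y)
F=np.r_[CT+.056*head(UPH)[:2],.08+.056*np.tan(th)]; g=F+.046*n
env.goto(tcp(M+[0,0,.08],q),q); env.line_to(tcp(M,q),q,speed=.15); env.dwell(.1)
effector.close_gripper(50); s=env.observe(); print(s["clock"],s["gripper_width"],s["grip_force"])
env.line_to(tcp(M+[0,0,.12],q),q,speed=.2); print(env.observe()["gripper_width"])
env.line_to(tcp(g+.03*n,qp),qp,speed=.2); env.dwell(.3); b=force(env); print(env.observe()["clock"])
env.line_to(tcp(g+.005*n,qp),qp,speed=.06); print(force(env)-b)
for d in np.arange(.0035,-.0051,-.0012):
    env.line_to(tcp(g+d*n,qp),qp,speed=.02); env.dwell(.06); f=force(env)-b; print(round(d,4),f)
    if f[2]>1.8: break
print(env.observe()["clock"])
effector.let_go(); env.dwell(.1); env.line_to(tcp(g+.1*n,qp),qp,speed=.2)
qv=tilted(-80,1,0); env.goto(tcp((.6,.2,.28),qv),qv); env.dwell(.2)
a=eyes.capture("scene");t=eyes.capture("top");pickle.dump((a,t),open("v6.pkl","wb"));print(env.observe()["clock"])
W=cloud(t);H=hsv(t);m=rng(H,(15,90,80),(33,255,255))&(np.hypot(W[...,0]-CT[0],W[...,1]-CT[1])<.078)&(W[...,2]>.08)
if m.sum(): P=W[m];k=P[:,2]>.14;k2=P[:,2]<.11;print('top marker',m.sum(),P[k].mean(0),P[k2].mean(0),'want',F)
cv2.imwrite("pics/f1.png",np.hstack([cv2.resize(a["frame"][160:290,190:320],(400,400)),cv2.resize(t["frame"][120:250,180:310],(400,400))]))
E
```

```text
45.0417 0.022496464016243504 48.45662391220685
0.02208714922136029
47.025
[0.1288 0.575  0.3883]
0.0035 [-0.3582 -0.2538 -0.1267]
0.0023 [0.007  0.2079 0.1487]
0.0011 [-0.1046  0.0173  0.4689]
-0.0001 [-0.7706  0.4682  2.3917]
49.0333
51.5
top marker 122 [0.6155 0.0169 0.1528] [0.617  0.0174 0.1001] want [0.623  0.0184 0.0859]
```

View pics/f1.png

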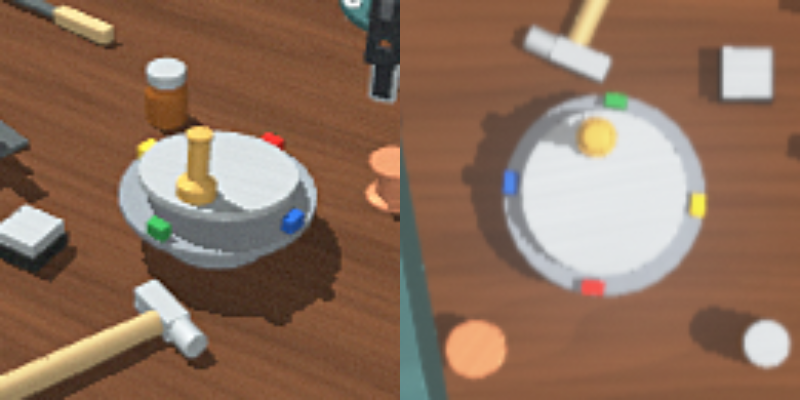

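The marker stands upright on the face near its rim, at (197,170) and (597,137), beside the green tab and slightly towards blue. Its head is where it should be, and nothing else has moved.

```bash
python3 -c "
from bench import workorder; print(workorder.hand_in())"
```

```text
the job is handed in; nothing more can be done
None
```

The job is handed in at about 52 s: the probe was hung, retaken, touched at red, yellow, green and blue, and hung back in the rest, and the marker stands upright near the rim at the high side, beside green and slightly towards blue.

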